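Brush out the tall mug in its tilted drying stand

ROBOT

A 6-joint arm with a two-finger parallel gripper is mounted at the origin on the work surface. World frame = base frame: x ahead of the robot, y to its left, z up, the work surface at z = 0. Lengths are in m, angles in rad, forces in N, time in s.
With the tool pointing down it reaches from about 0.3 to 0.875 m from the base axis. Payload 6.4 kg.
Tool frame: the origin (TCP) lies midway between the tips of the shut fingers; the grasp point (between the pads) lies 19 mm behind it; z points along the fingers, y is the line along which they close (so a half turn about z gives the same grasp; the last joint's range is limited). The gripper opens to 85 mm and grips with 20 to 120 N. Pads are 22 mm wide; open, the fingers measure 114 mm over their backs; the gripper's body (76 mm by 85 mm) begins 54 mm behind the grasp point. The pads swing forward as they close: fully open they stand 13 mm farther back than shut.
Start: joints at [0.999, 0.181, 1.607, -0, 1.354, -0.206], TCP at [0.206, 0.537, 0.231] pointing down, gripper open.
Joint ranges: [-2.99, 2.99], [-0.89, 2.07], [0.3, 2.58], [-1.14, 4.28], [0, 2.63], [-3.12, 3.12]. Speed limits (rad/s): [2.57, 2.57, 3.01, 3.14, 3.14, 3.14].

INTERFACE

Orientations are given as a unit quaternion [w, x, y, z].
In Python, from bench import get_obs, camera, hand_in gives the robot as it stands.
- The arm moves only by the tool carry_out, never from a script. Its argument "plan" is a list that holds one entry, the list of rows, each a list of 7 numbers: the shift along the world's x, y, z in m, then the turn, a rotation vector about the world's x, y, z in rad, then the opening, from 0 (shut) to 1 (fully open). In form: [[[x, y, z, rx, ry, rz, hand], ...]]. A call has exactly 5 rows; each row is the pose to reach, as a shift and turn from the pose commanded when the call began; what a row does not reach only later rows make up. A row lasts 1/12 s, in which the tool goes at most 41.7 mm and 7.16 degrees, less where a joint would pass 70% of its speed; a pose out of reach is approached as far as the arm can. A call with a gripper value outside its range is refused whole. The fingers move at their own pace and stop on an object; the grip force is fixed at half the most. Time passes only in rows, so rows that repeat a pose let the fingers close, or fill a call up. It gives the time, the measured TCP pose, the force, the opening and the grip force at its end, in the units of the state.
- get_obs(): the state, without advancing time (a new reading comes with each control period).
- camera(name): name is "scene" or "top"; returns a dict with "pixels" (400x640x3 uint8, red, green, blue), "z_map" (400x640 float32, m along the optical axis (not along the pixel's ray), 0 where there is no reading), "camera_matrix" (3x3 intrinsics, pixels), "k1" (the pictures are not rectified: a ray, as slopes to the right and down, at radius r is drawn at 1 + k1 r^2 times it, then the intrinsics apply), "cam_to_world" (4x4, takes a point from camera to world coordinates). Camera axes: x right, y up, looking along -z (the intrinsics and any distortion apply to the point x, -y, -z); pixel columns grow to the right and rows downward; lengths in m; the calibration is good to about 2 mm. A picture is of the moment at which its call begins.
- hand_in(): hands the job in; it is judged then, once.
The state is a dict: "time_s": time; "q": joint angles; "dq": joint speeds; "joint_efforts": joint torques, N m; "eef_pos": TCP position; "eef_rot": TCP orientation; "wrist_force": force on the tool from outside, world axes, zero at the start; "torque": the same for the moment, N m; "opening": opening from 0.0 (shut) to 1.0 (fully open); "grasp_force": force on a finger pad.
Only numpy, scipy, OpenCV 4.12 (cv2) and the standard library are available. Lean on these libraries where they do the work, as an engineer would, in place of code of your own. Each camera call takes 0.05 s, during which the arm holds its last target. There are 200 camera calls.

TASK

Take the long brush out of its fork rack and brush out the tall blue mug where it leans in its tilted stand: run the bristles down inside until they press lightly but clearly (a few newtons) on the mug's bottom for a moment, draw them up until more than half of the bristle head is out of the mug, then press down on the bottom and draw up once more the same way. The bottom's thickness is unknown, so feel for it and never push hard or shove the mug round; then hang the brush back in the fork, upright with its collar down between the small lips, let go of it, and leave the other things where they are.

Things in the scene. Friction and masses are not known exactly. Their poses are not given: they have to be found in the camera images.
- brush: Long brush, 195 mm, about 150 g. Origin at the centre of the bristle tip, z up along the brush. From the tip: yellow and white bristle head with a round end, 40 mm diameter, 0 to 60 mm; steel stem, 10 mm diameter, to 105 mm; red collar, 36 mm diameter, to 113 mm; red round handle, 20 mm diameter, to 195 mm. Starts hanging upright in the rack. The round end tuft is springy: gives 10 mm, 1.2 N/mm.
- brush_collar (a point): Centre of the underside of the brush's collar, 105 mm up the brush from its tip; axes as the brush.
- mug: Tall blue mug, 130 mm high, 90 mm outer, 80 mm inner diameter, clamped in a stand, leaning 23 to 34 degrees towards its -x. Origin on its centre line 55 mm above its foot, on the stiff tilt hinge (axis y), 85 mm above the table; z out of the mouth. Stand: foot 150 x 150 mm, two 8 mm cheeks at y = +-61 mm, reaching 20 mm above the origin. Handle on the upper +x side, to 81 mm out.
- mug_mouth (a point): Centre of the mug's rim, 75 mm along z from the mug's origin; axes as the mug, z pointing out of the mouth. The inner bottom is flat and lies 86 to 115 mm below the rim: this differs each time and is not measured.
- rack: Fork rack for the brush, fixed: wooden foot 150 x 110 x 14 mm, a post, and a steel fork on top. Origin on the table under the seat. The fork opens towards the rack's -x. Post at x = 41 to 63 mm.
- rack_seat (a point): Seat centre on the fork's top face, 135 mm above the table; axes as the rack. Two tines 10 mm thick, x -31 to +35 mm, with a 20 mm slot between, open at -x. Lips 5 mm high on top at x -31 to -23 and +23 to +31 mm; the brush's collar rests between them. The bristle head does not fit through the slot: lift the collar over the lips and slide the stem out along -x.
- dice_dish: Low green glass dice dish, 130 mm diameter, 34 mm high, with two dice in it; origin under its centre. Bystander.
- white_mug: White mug, 82 mm diameter, 95 mm high, origin under its centre. Bystander.
- dice_cup: Dark wooden dice cup, 84 mm diameter at the rim, 100 mm high, origin under its centre. Bystander.
- card_box: Red box of cards lying flat, 92 x 66 x 20 mm, origin under its centre. Bystander.

How it is judged:
By the outcome, as a careful person would: the job done as asked, in the order asked, and still so for the second after the job is handed in, with the robot touching nothing.
It also fails if it takes over 66 s, if anything falls off the work surface, if the arm or the gripper's body presses on something with over 40 N, if the wrist force passes 120 N, or if a joint passes its speed limit or range.

## Working session

There is one attempt and no reset: what is moved stays moved. The work goes in short steps, Python scripts to look and compute and a tool call to move; the robot and the scene stay as the last step left them, time stands still between calls to the robot, and variables do not carry over. Pictures are saved under pics/ and viewed, at most 10 in all, crops included, and the job is handed in when it is done.

Besides the shell and the picture viewer there is one more tool, called after "Request:" as name(argument=value, ...) on one line, values as JSON. carry_out: Moves the arm, as the interface text tells. Its arguments: {"type":"object","properties":{"plan":{"type":"array","items":{"type":"array","items":{"type":"array","items":{"type":"number"}}}}},"required":["plan"]}

```bash
mkdir -p pics
cat > h.py <<'E'
import numpy as np,cv2
from bench import get_obs,camera
def cloud(c):
    K=c["camera_matrix"];k=c["k1"];z=c["z_map"]
    v,u=np.mgrid[0:400,0:640].astype(float)
    x=(u-K[0,2])/K[0,0];y=(v-K[1,2])/K[1,1]
    rd=np.hypot(x,y);r=rd.copy()
    for _ in range(20): r=rd/(1+k*r*r)
    s=np.where(rd>0,r/np.maximum(rd,1e-9),1)
    x=x*s;y=y*s
    P=np.stack([x*z,-y*z,-z,np.ones_like(z)],-1)@np.array(c["cam_to_world"]).T
    P=P[...,:3];P[z<=0]=np.nan
    return P
E
python3 - <<'E'
from h import *
for n in("scene","top"):
    c=camera(n);np.savez(n+"0.npz",P=cloud(c),px=c["pixels"]);cv2.imwrite(f"pics/{n}0.png",c["pixels"][...,::-1])
    print(n,np.round(c["cam_to_world"],3).tolist())
print(get_obs())
E
```

```text
scene [[-0.567, -0.637, 0.521, 1.199], [0.823, -0.432, 0.368, 0.423], [-0.01, 0.638, 0.77, 0.974], [0.0, 0.0, 0.0, 1.0]]
top [[0.028, 0.995, -0.1, 0.485], [-1.0, 0.028, -0.002, 0.017], [0.001, 0.1, 0.995, 1.351], [0.0, 0.0, 0.0, 1.0]]
{'time_s': 0.1, 'q': array([ 9.98735788e-01,  1.81499306e-01,  1.60787880e+00, -4.44452304e-06,
        1.35379632e+00, -2.06287500e-01]), 'dq': array([-0.00021368, -0.00198275, -0.00118261, -0.00023053,  0.00200624,
        0.00023661]), 'joint_efforts': array([ 5.36348434e-04, -4.45868003e+01, -3.52241135e+01, -3.01396676e-04,
        3.97844546e-03,  3.07893265e-05]), 'eef_pos': array([0.20537193, 0.53655547, 0.23047005]), 'eef_rot': array([-2.98074021e-04,  1.81868179e-01,  9.83322602e-01, -7.32569359e-04]), 'wrist_force': array([-0.17444901,  0.13717567, -0.91292904]), 'torque': array([-0.0042275 , -0.00855061,  0.02259202]), 'grasp_force': 0.0, 'opening': 0.9973938297049388}
```

View pics/scene0.png

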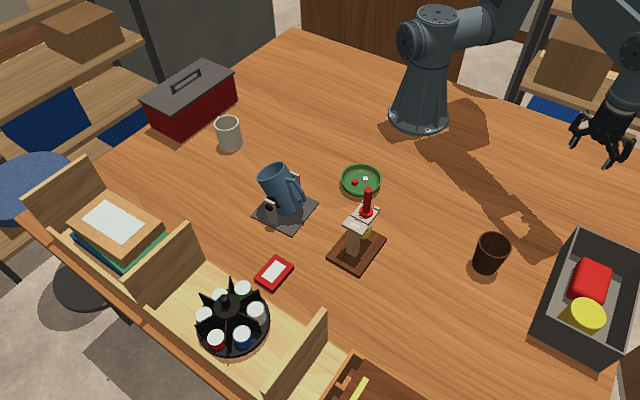

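View pics/top0.png

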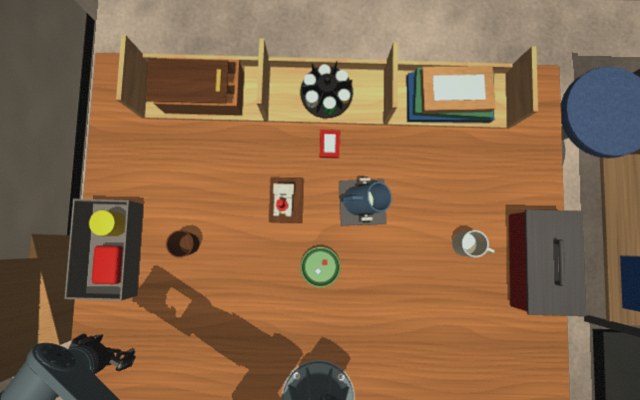

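The scene view shows the brush in the rack at about (368,205) and the blue mug in its stand at (285,190). In the top view the rack is at (285,200) and the mug at (367,198), with its mouth leaning right and its handle on the left. The dish is at (320,267).

Run:
```python
from h import *
def rect(m,P,n,z):
    q=P[m][:,:2]*1000; q=q[~np.isnan(q).any(1)]
    r=cv2.minAreaRect(q.astype(np.float32)); print(n,len(q),np.round(r[0],1),np.round(r[1],1),round(r[2],2))
for n in("scene","top"):
    d=np.load(n+"0.npz");P=d["P"];px=d["px"].astype(int);R,G,B=px[...,0],px[...,1],px[...,2]
    x,y,z=P[...,0],P[...,1],P[...,2]
    reg=(x>.35)&(x<.75)&(y>-.25)&(y<.25)
    print(n)
    # handle red
    m=reg&(R>110)&(G<60)&(B<60)&(z>.15)
    q=P[m];print("red z",np.percentile(q[:,2],[1,50,99]));
    for a,b in((.15,.17),(.17,.19),(.19,.21),(.21,.235)):
        s=q[(q[:,2]>a)&(q[:,2]<b)]
        if len(s): print(a,len(s),s.mean(0).round(4),s.min(0).round(4),s.max(0).round(4))
    rect(reg&(z>.009)&(z<.019)&(y>.02)&(R>G+15),P,"rackfoot",0)
    rect(reg&(z>.125)&(z<.147)&(y>.02)&(abs(R-G)<60),P,"fork",0)
    m=reg&(z>.004)&(z<.02)&(y<.0)&(abs(R-B)<30); rect(m,P,"stand foot",0)
    b=reg&(B>R+15)&(z>.03);q=P[b];print("blue",len(q),q.min(0),q.max(0))
    np.save(n+"_blue.npy",q)
    s=(x>.3)&(x<.5)&(y>-.1)&(y<.15)&(z>.02)&(z<.05);rect(s&(G>R),P,"dish",0)
ims=[]
d=np.load("scene0.npz");a=cv2.resize(d["px"][140:280,240:400],None,fx=3.75,fy=3.75,interpolation=2)[:520]
d=np.load("top0.npz");b=cv2.resize(d["px"][160:290,260:420],None,fx=4.9,fy=4.6,interpolation=2)
cv2.imwrite("pics/c1.png",a[...,::-1]);cv2.imwrite("pics/c2.png",b[:,:800,::-1])
```

```text
scene
red z [0.15298608 0.225185   0.2280772 ]
0.15 3 [0.6028 0.1172 0.1549] [0.6022 0.1166 0.1522] [0.6037 0.1179 0.1578]
0.21 31 [0.5972 0.1251 0.2253] [0.5892 0.118  0.2225] [0.6061 0.135  0.2281]
rackfoot 1268 [549.5 110.6] [320.8 129.4] 9.28
fork 542 [614.9 121.8] [100.2  60. ] 3.03
stand foot 1283 [530.9 -96.3] [160.2 381.4] 78.82
blue 1531 [ 0.56903553 -0.20009256  0.04166347] [ 0.67562088 -0.05044624  0.17594318]
dish 360 [413.7   7. ] [130.3 123.6] 33.06
top
red z [0.15236344 0.22415291 0.22860629]
0.15 5 [0.5931 0.1184 0.1559] [0.5894 0.1136 0.1513] [0.5981 0.1284 0.1602]
0.17 2 [0.5955 0.1216 0.1847] [0.5894 0.1149 0.1823] [0.6017 0.1283 0.1871]
0.19 1 [0.5981 0.1141 0.1902] [0.5981 0.1141 0.1902] [0.5981 0.1141 0.1902]
0.21 27 [0.5972 0.122  0.2247] [0.5886 0.1142 0.2206] [0.6056 0.1306 0.2287]
rackfoot 820 [650.5 119.2] [199.9 130.3] 5.4
fork 426 [615.4 121.3] [96.3 57.8] 1.28
stand foot 1013 [ 529.2 -106. ] [177.6 374. ] 77.81
blue 1109 [ 0.58278156 -0.19841289  0.04689904] [ 0.67316801 -0.05245631  0.17634459]
dish 294 [413.9   3.9] [123.3 124.1] 1.98
```

View pics/c1.png

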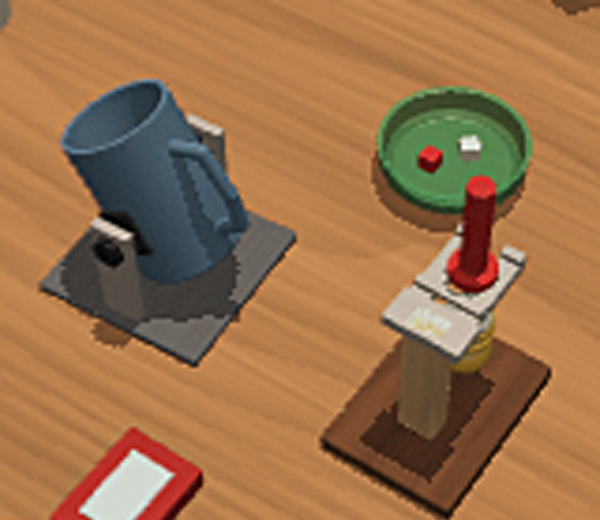

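View pics/c2.png

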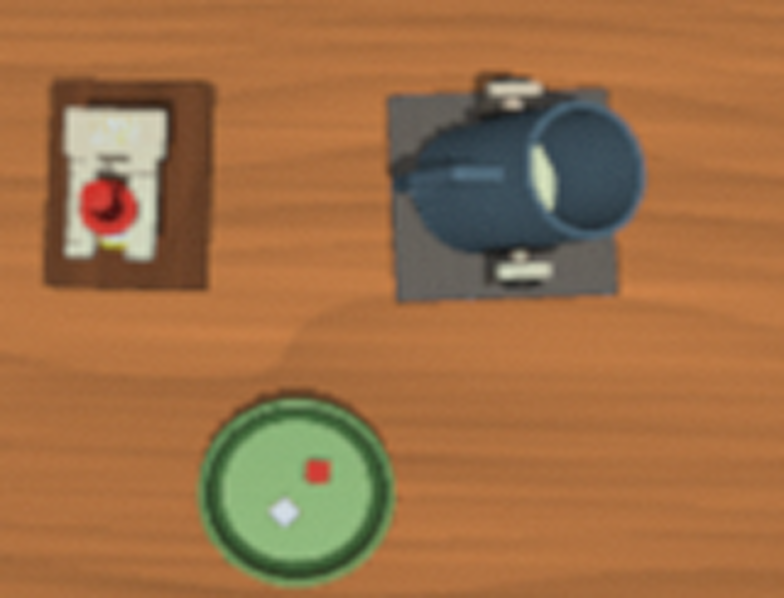

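The crops confirm that the fork opens towards the robot (-x). The mug mouth leans to about world -y and the mug handle faces +y. Next I fit the poses.

Run:
```python
from h import *
from scipy.optimize import least_squares
from scipy.spatial.transform import Rotation as Ro
def axes(yaw,t): 
    return (Ro.from_euler('z',yaw)*Ro.from_euler('y',-t)).as_matrix()
for n in("scene","top"):
    q=np.load(n+"_blue.npy")
    def res(p,q=q,full=False):
        M=axes(p[2],p[3]); L=(q-[p[0],p[1],.085])@M
        r=np.hypot(L[:,0],L[:,1])
        body=(np.abs(r-.045)); inn=np.abs(r-.040)
        rim=np.where(r<.046,np.abs(L[:,2]-.075),1)
        out=np.where(L[:,2]>.075, np.hypot(np.maximum(0,np.abs(r-.0425)-.0025),L[:,2]-.075), np.minimum(body,inn))
        return np.minimum(out,.02)
    best=min((least_squares(res,[.63,-.1,y0,t0],loss="soft_l1",f_scale=.002,x_scale=[.01,.01,.1,.1],diff_step=1e-4) for y0 in(1.45,1.57,1.7) for t0 in(.42,.5,.57)),key=lambda s:s.cost)
    p=best.x;M=axes(p[2],p[3]);L=(q-[p[0],p[1],.085])@M
    print(n,p[:2].round(4),np.degrees(p[2:]).round(2),best.cost,"mouth",(np.array([p[0],p[1],.085])+.075*M[:,2]).round(4),"Lz",np.percentile(L[:,2],[0,98,99.5]).round(4), "axis",M[:,2].round(4), "med",np.median(res(p)))
# rim only + stands & rack
for n in("scene","top"):
    d=np.load(n+"0.npz");P=d["P"];px=d["px"].astype(int);R,G,B=[px[...,i] for i in range(3)];x,y,z=[P[...,i] for i in range(3)]
    def rect(m,nm):
        m=cv2.morphologyEx(m.astype(np.uint8),cv2.MORPH_OPEN,np.ones((2,2)))>0
        r=cv2.minAreaRect((P[m][:,:2]*1000).astype(np.float32));print(n,nm,m.sum(),np.round(r[0],1),np.round(r[1],1),round(r[2],2))
    rect((x>.5)&(x<.73)&(y>.02)&(y<.22)&(z>.008)&(z<.02),"rackfoot")
    rect((x>.55)&(x<.7)&(y>.06)&(y<.2)&(z>.130)&(z<.143)&(B>90),"fork")
    rect((x>.5)&(x<.75)&(y>-.22)&(y<-.0)&(z>.003)&(z<.02)&(abs(R-B)<30),"stand")
    m=(x>.5)&(x<.75)&(y>-.22)&(y<-.0)&(z>.098)&(z<.110)&(abs(R-B)<40)&(R>120)
    q=P[m];print("cheeks",[ (len(s),s.mean(0).round(4)) for s in(q[q[:,0]>.63],q[q[:,0]<.63])])
```

```text
scene [ 0.6261 -0.1233] [92.87 28.11] 0.005818747007054356 mouth [ 0.6279 -0.1586  0.1512] Lz [-0.0509  0.078   0.0789] axis [ 0.0236 -0.4705  0.8821] med 0.001349235722322116
top [ 0.6287 -0.1289] [93.14 28.05] 0.003281037855641405 mouth [ 0.6306 -0.1642  0.1512] Lz [-0.0521  0.0759  0.0773] axis [ 0.0258 -0.4696  0.8825] med 0.0009276498362886382
scene rackfoot 1322 [646.4 157.9] [ 82.3 187.1] 55.77
scene fork 412 [569. 109.] [204.4  52.3] 15.82
scene stand 981 [ 631.2 -125.1] [147.6 146. ] 5.88
cheeks [(27, array([ 0.6876, -0.1238,  0.1058])), (22, array([ 0.5658, -0.132 ,  0.1055]))]
top rackfoot 898 [609.1 100.8] [ 70.5 170.5] 60.4
top fork 407 [610.8 105.3] [ 46.4 114.7] 61.08
top stand 626 [ 624.6 -128.5] [144.2 151.1] 3.04
cheeks [(23, array([ 0.6874, -0.1218,  0.1037])), (34, array([ 0.5674, -0.1329,  0.1048]))]
```

Request:
carry_out(plan=[[[0.026,-0.027,0.01,0,0,0.024,1],[0.052,-0.055,0.02,0,0,0.048,1],[0.078,-0.082,0.03,0,0,0.072,1],[0.104,-0.11,0.035,0,0,0.096,1],[0.13,-0.137,0.04,0,0,0.12,1]]])

```text
time_s: 0.52
eef_pos: [0.3364, 0.3986, 0.2716]
eef_rot: [0.0, 0.122, 0.993, 0.0]
wrist_force: [-0.1, 0.4, -0.1]
opening: 0.999
grasp_force: 0.0
```

Request:
carry_out(plan=[[[0.026,-0.027,0.01,0,0,0.024,1],[0.052,-0.055,0.015,0,0,0.048,1],[0.078,-0.082,0.02,0,0,0.072,1],[0.104,-0.11,0.025,0,0,0.096,1],[0.13,-0.137,0.03,0,0,0.12,1]]])

```text
time_s: 0.93
eef_pos: [0.4664, 0.2613, 0.3013]
eef_rot: [-0.0, 0.062, 0.998, -0.0]
wrist_force: [1.0, -0.4, 0.3]
opening: 1.004
grasp_force: 0.0
```

Request:
carry_out(plan=[[[0.026,-0.027,0,0,0,0.024,1],[0.052,-0.055,0,0,0,0.048,1],[0.078,-0.082,0,0,0,0.072,1],[0.104,-0.11,0,0,0,0.096,1],[0.13,-0.137,0,0,0,0.12,1]]])

```text
time_s: 1.35
eef_pos: [0.5965, 0.1243, 0.3008]
eef_rot: [-0.0, 0.002, 1.0, 0.0]
wrist_force: [1.0, 0.4, 0.2]
opening: 1.004
grasp_force: 0.0
```

Request:
carry_out(plan=[[[0,0,-0.03,0,0,0,1],[0,0,-0.06,0,0,0,1],[0,0,-0.09,0,0,0,1],[0,0,-0.11,0,0,0,1],[0,0,-0.121,0,0,0,1]]])

```text
time_s: 1.77
eef_pos: [0.5934, 0.1257, 0.1762]
eef_rot: [-0.003, 0.003, 1.0, -0.0]
wrist_force: [-0.0, -0.7, -0.6]
opening: 1.003
grasp_force: 0.0
```

Request:
carry_out(plan=[[[0,0,0,0,0,0,0.8],[0,0,0,0,0,0,0.65],[0,0,0,0,0,0,0.5],[0,0,0,0,0,0,0.42],[0,0,0,0,0,0,0.35]]])

```text
time_s: 2.18
eef_pos: [0.5966, 0.1261, 0.1821]
eef_rot: [0.002, 0.003, 1.0, 0.0]
wrist_force: [1.9, 0.3, -0.0]
opening: 0.356
grasp_force: 0.0
```

Run:
```python
from h import *
c=camera("scene");np.savez("s1.npz",P=cloud(c),px=c["pixels"])
t=camera("top")["pixels"]
a=cv2.resize(c["pixels"][150:290,300:440],(560,560),interpolation=2)
cv2.imwrite("pics/g1.png",a[...,::-1])
```

```text
(no output)
```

View pics/g1.png

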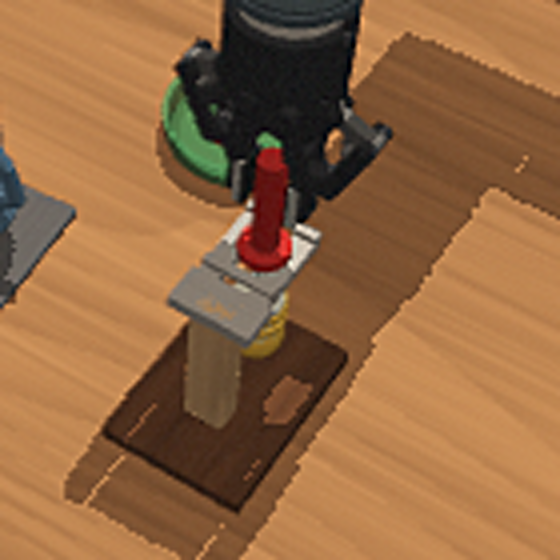

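The handle at about (268,195) appears between the two finger tips, at (240,185) and (300,205). I'll check this with depth data.

Run:
```python
from h import *
d=np.load("s1.npz");P=d["P"];px=d["px"].astype(int);x,y,z=[P[...,i] for i in range(3)];R,G=px[...,0],px[...,1]
reg=(x>.5)&(x<.7)&(y>.03)&(y<.22)
for a,b in((.15,.175),(.175,.185),(.185,.195),(.195,.21),(.21,.23)):
    for nm,c in(("red",(R>100)&(G<60)),("dark",(R<80)&(abs(R-G)<30))):
        q=P[reg&c&(z>a)&(z<b)]
        if len(q):print(a,nm,len(q),q.min(0).round(3),q.max(0).round(3),q.mean(0).round(3))
        if nm=="dark":
            for s in(q[q[:,1]>.125],q[q[:,1]<.125]):
                if len(s):print("   ",len(s),s.min(0).round(3),s.max(0).round(3))
```

```text
0.15 red 3 [0.603 0.117 0.151] [0.603 0.117 0.159] [0.603 0.117 0.155]
0.175 dark 3 [0.597 0.11  0.183] [0.605 0.112 0.185] [0.6   0.111 0.184]
    3 [0.597 0.11  0.183] [0.605 0.112 0.185]
0.185 red 3 [0.595 0.118 0.186] [0.603 0.134 0.191] [0.598 0.128 0.189]
0.185 dark 13 [0.596 0.1   0.186] [0.61  0.151 0.195] [0.604 0.124 0.19 ]
    5 [0.603 0.147 0.186] [0.61  0.151 0.195]
    8 [0.596 0.1   0.187] [0.609 0.111 0.195]
0.195 red 2 [0.595 0.134 0.196] [0.597 0.134 0.209] [0.596 0.134 0.202]
0.195 dark 46 [0.593 0.098 0.195] [0.609 0.156 0.21 ] [0.603 0.13  0.201]
    23 [0.595 0.142 0.195] [0.609 0.156 0.21 ]
    23 [0.593 0.098 0.195] [0.609 0.112 0.21 ]
0.21 red 35 [0.589 0.117 0.213] [0.605 0.134 0.227] [0.598 0.125 0.225]
0.21 dark 69 [0.589 0.093 0.21 ] [0.611 0.17  0.23 ] [0.604 0.125 0.221]
    27 [0.595 0.142 0.21 ] [0.611 0.17  0.23 ]
    42 [0.589 0.093 0.21 ] [0.611 0.112 0.23 ]
```

Request:
carry_out(plan=[[[0,0,0,0,0,0,0.26],[0,0,0,0,0,0,0.2],[0,0,0,0,0,0,0.1],[0,0,0,0,0,0,0],[0,0,0,0,0,0,0]]])

```text
time_s: 2.7
eef_pos: [0.5961, 0.1257, 0.1809]
eef_rot: [0.001, 0.003, 1.0, -0.0]
wrist_force: [-1.2, -2.5, 4.9]
opening: 0.221
grasp_force: 58.5
```

Request:
carry_out(plan=[[[0,0,0,0,0,0,0],[0,0,0,0,0,0,0],[0,0,0.003,0,0,0,0],[0,0,0.01,0,0,0,0],[0,0,0.018,0,0,0,0]]])

```text
time_s: 3.12
eef_pos: [0.5947, 0.1262, 0.1975]
eef_rot: [-0.001, 0.003, 1.0, 0.0]
wrist_force: [1.1, -0.3, -1.7]
opening: 0.218
grasp_force: 58.5
```

Request:
carry_out(plan=[[[-0.01,0,0,0,0,0,0],[-0.025,0,0,0,0,0,0],[-0.045,0,0,0,0,0,0],[-0.065,0,0,0,0,0,0],[-0.085,0,0,0,0,0,0]]])

```text
time_s: 3.53
eef_pos: [0.5097, 0.1261, 0.1985]
eef_rot: [-0.0, 0.003, 1.0, 0.0]
wrist_force: [-0.7, -1.0, -1.9]
opening: 0.215
grasp_force: 58.5
```

Request:
carry_out(plan=[[[0,0,0.02,0,0,0,0],[0,0,0.055,0,0,0,0],[0,0,0.09,0,0,0,0],[0,0,0.125,0,0,0,0],[0,0,0.15,0,0,0,0]]])

```text
time_s: 3.95
eef_pos: [0.511, 0.1263, 0.3524]
eef_rot: [0.002, 0.003, 1.0, 0.0]
wrist_force: [1.4, -0.7, -1.7]
opening: 0.214
grasp_force: 58.7
```

Run:
```python
from h import *
o=get_obs();print(o["eef_pos"],o["wrist_force"],o["q"].round(2))
for n in("scene","top"):
    c=camera(n);P=cloud(c);px=c["pixels"].astype(int);x,y,z=[P[...,i] for i in range(3)];R,G,B=[px[...,i] for i in range(3)]
    reg=(x>.42)&(x<.60)&(y>.03)&(y<.22)&(z>.16)
    for nm,m in(("red",reg&(R>90)&(G<60)),("bris",reg&(R>120)&(G>90))):
        q=P[m]
        if len(q):print(n,nm,len(q),q.min(0).round(3),q.max(0).round(3))
    if n=="scene": cv2.imwrite("pics/b1.png",cv2.resize(c["pixels"][60:220,320:480],(640,640))[...,::-1])
```

```text
[0.51102203 0.1262583  0.35243236] [ 1.3596483  -0.71117586 -1.6657749 ] [ 0.02 -0.01  1.57  0.    1.58 -1.55]
scene red 244 [0.497 0.11  0.308] [0.529 0.144 0.399]
scene bris 226 [0.492 0.106 0.212] [0.532 0.169 0.459]
top bris 1627 [0.421 0.064 0.45 ] [0.555 0.188 0.725]
```

View pics/b1.png

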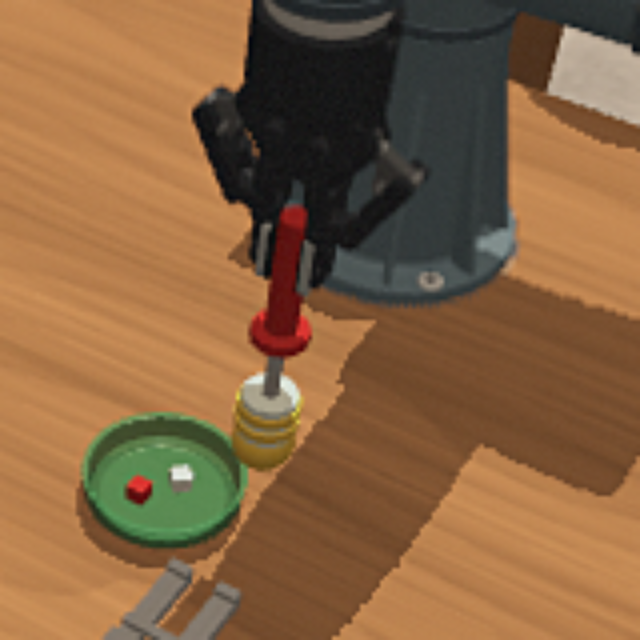

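The brush hangs straight in the grip, with its bristles at about (267,420), clear of the rack. I move over to the mug and tilt.

Request:
carry_out(plan=[[[0.012,-0.039,0.006,0,0,0,0],[0.025,-0.079,0.012,0,0,0,0],[0.037,-0.119,0.018,0,0,0,0],[0.05,-0.158,0.024,0,0,0,0],[0.062,-0.198,0.03,0,0,0,0]]])

```text
time_s: 4.47
eef_pos: [0.572, -0.0718, 0.3772]
eef_rot: [-0.001, 0.003, 1.0, 0.0]
wrist_force: [0.6, 0.1, -2.0]
opening: 0.218
grasp_force: 59.2
```

Request:
carry_out(plan=[[[0.012,-0.039,0,0.098,0.005,0,0],[0.025,-0.079,-0.005,0.196,0.01,0,0],[0.037,-0.119,-0.01,0.293,0.016,0,0],[0.05,-0.158,-0.02,0.391,0.021,0,0],[0.062,-0.198,-0.027,0.489,0.026,0,0]]])

```text
time_s: 4.88
eef_pos: [0.6334, -0.2681, 0.3506]
eef_rot: [-0.013, 0.003, 0.97, 0.244]
wrist_force: [2.4, 0.2, -1.7]
opening: 0.221
grasp_force: 59.4
```

Run:
```python
from h import *
from scipy.spatial.transform import Rotation as Ro
o=get_obs();q=o["eef_rot"];print(o["eef_pos"],o["wrist_force"],-Ro.from_quat(q[[1,2,3,0]]).as_matrix()[:,2])
ims=[]
for n,(u,v) in(("scene",(200,60)),("top",(310,110))):
    c=camera(n);P=cloud(c);px=c["pixels"].astype(int);x,y,z=[P[...,i] for i in range(3)];R,G,B=[px[...,i] for i in range(3)]
    reg=(x>.55)&(x<.72)&(y>-.4)&(y<-.03)&(z>.16)
    for nm,m in(("red",reg&(R>90)&(G<60)),("bris",reg&(R>120)&(G>90)&(z<.33))):
        s=P[m]
        if len(s):print(n,nm,len(s),s.min(0).round(3),s.max(0).round(3),s.mean(0).round(3))
    np.savez(n+"2.npz",P=P,px=c["pixels"])
    ims.append(cv2.resize(c["pixels"][v:v+160,u:u+130],(390,480)))
cv2.imwrite("pics/m1.png",np.hstack(ims)[...,::-1])
```

```text
[ 0.63343234 -0.26808211  0.3506293 ] [ 2.36770761  0.20075659 -1.68759274] [ 0.02406048 -0.47375549  0.88032768]
scene red 186 [ 0.62  -0.299  0.309] [ 0.649 -0.231  0.389] [ 0.638 -0.253  0.339]
scene bris 308 [ 0.592 -0.25   0.164] [ 0.652 -0.138  0.329] [ 0.636 -0.209  0.261]
top red 127 [ 0.616 -0.277  0.278] [ 0.647 -0.244  0.333] [ 0.631 -0.257  0.31 ]
top bris 291 [ 0.602 -0.272  0.163] [ 0.652 -0.127  0.297] [ 0.629 -0.217  0.243]
```

View pics/m1.png

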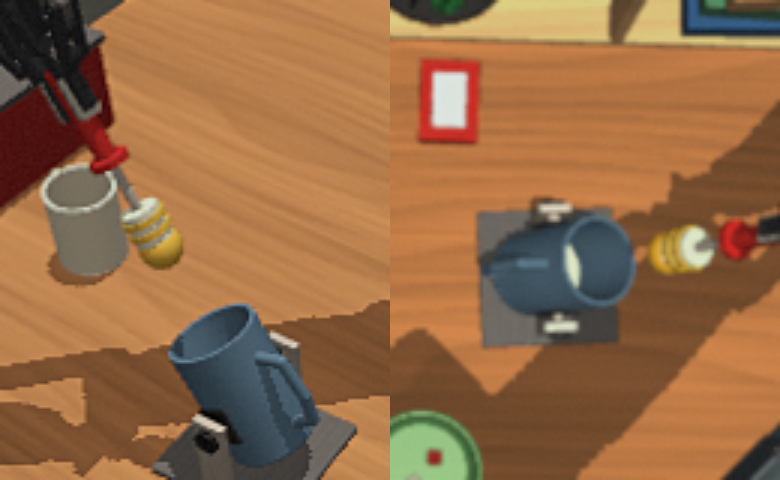

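The brush sits on the mug's axis line, with its bristle tip at about (165,262) left and (655,250) right, and the mug mouth at (210,335) left and (602,260) right. The cream crescent in the mouth at (572,270) may be the mug's bottom, so I'll measure it.

Run:
```python
from h import *
m=np.array([.0247,-.470,.8823]);M=np.array([.629,-.1614,.151])
for f in("top0.npz","top2.npz"):
    d=np.load(f);P=d["P"];px=d["px"].astype(int);R,B=px[...,0],px[...,2]
    x,y,z=[P[...,i] for i in range(3)]
    k=(x>.58)&(x<.68)&(y>-.2)&(y<-.05)&(R>120)&(z>.03)
    k[:, :]&=True
    q=P[k];h=(q-(M+[.001,-.003,0]))@m;r=np.linalg.norm(q-M-h[:,None]*m,axis=1);s=(h<-.03)&(r<.045)
    print(f,s.sum(),np.percentile(h[s],[5,25,50,75,95]).round(4) if s.sum() else 0)
# brush axis by bristle centroid in each view vs prediction
T=np.array([.63343,-.26808,.35063])
for f in("scene2.npz","top2.npz"):
    d=np.load(f);P=d["P"];px=d["px"].astype(int);a=(P-T)@m
    q=P-T-a[...,None]*m;rr=np.linalg.norm(q,axis=-1);R,G=px[...,0],px[...,1]
    k=(rr<.035)&(a<-.08)&(a>-.16);print(f,k.sum(),"tip along",np.nanmin(a[k]).round(4),"lat range",(q[k].min(0)).round(4),q[k].max(0).round(4))
```

```text
top0.npz 36 [-0.0917 -0.0897 -0.0881 -0.087  -0.0846]
top2.npz 39 [-0.0917 -0.0897 -0.0885 -0.0871 -0.0849]
scene2.npz 336 tip along -0.1469 lat range [-0.0176 -0.0157 -0.0084] [0.0213 0.0195 0.0104]
top2.npz 273 tip along -0.15 lat range [-0.0184 -0.03   -0.0159] [0.0208 0.0047 0.0025]
```

Request:
carry_out(plan=[[[-0.0006,0.0113,-0.0212,0,0,0,0],[-0.0012,0.0226,-0.0424,0,0,0,0],[-0.0018,0.0338,-0.0635,0,0,0,0],[-0.0024,0.0451,-0.0847,0,0,0,0],[-0.003,0.0564,-0.1059,0,0,0,0]]])

```text
time_s: 5.4
eef_pos: [0.6298, -0.2087, 0.2431]
eef_rot: [-0.014, 0.003, 0.97, 0.242]
wrist_force: [1.0, 0.1, -2.7]
opening: 0.219
grasp_force: 59.7
```

Request:
carry_out(plan=[[[-0.0003,0.0047,-0.0088,0,0,0,0],[-0.0006,0.0094,-0.0176,0,0,0,0],[-0.0009,0.0141,-0.0265,0,0,0,0],[-0.0009,0.0141,-0.0265,0,0,0,0],[-0.0009,0.0141,-0.0265,0,0,0,0]]])

```text
time_s: 5.82
eef_pos: [0.6297, -0.1958, 0.2193]
eef_rot: [-0.013, 0.003, 0.97, 0.242]
wrist_force: [-0.1, -0.5, -1.5]
opening: 0.216
grasp_force: 59.5
```

Request:
carry_out(plan=[[[0,0.0012,-0.0022,0,0,0,0],[0,0.0024,-0.0044,0,0,0,0],[0,0.0024,-0.0044,0,0,0,0],[0,0.0024,-0.0044,0,0,0,0],[0,0.0024,-0.0044,0,0,0,0]]])

```text
time_s: 6.23
eef_pos: [0.6297, -0.1935, 0.2149]
eef_rot: [-0.013, 0.003, 0.97, 0.242]
wrist_force: [-0.2, 1.2, -2.3]
opening: 0.218
grasp_force: 59.5
```

Request:
carry_out(plan=[[[0,0.001,-0.0018,0,0,0,0],[-0.0001,0.0019,-0.0035,0,0,0,0],[-0.0001,0.0019,-0.0035,0,0,0,0],[-0.0001,0.0019,-0.0035,0,0,0,0],[-0.0001,0.0019,-0.0035,0,0,0,0]]])

```text
time_s: 6.65
eef_pos: [0.6295, -0.1913, 0.2111]
eef_rot: [-0.014, 0.003, 0.97, 0.242]
wrist_force: [-0.5, -0.1, -2.0]
opening: 0.215
grasp_force: 59.5
```

Request:
carry_out(plan=[[[0,0.001,-0.0018,0,0,0,0],[-0.0001,0.0019,-0.0035,0,0,0,0],[-0.0001,0.0019,-0.0035,0,0,0,0],[-0.0001,0.0019,-0.0035,0,0,0,0],[-0.0001,0.0019,-0.0035,0,0,0,0]]])

```text
time_s: 7.07
eef_pos: [0.6295, -0.1895, 0.2078]
eef_rot: [-0.013, 0.003, 0.97, 0.242]
wrist_force: [-0.5, -1.0, -1.5]
opening: 0.219
grasp_force: 59.5
```

Request:
carry_out(plan=[[[0,0.0012,-0.0022,0,0,0,0],[0,0.0012,-0.0022,0,0,0,0],[0,0.0012,-0.0022,0,0,0,0],[0,0.0012,-0.0022,0,0,0,0],[0,0.0012,-0.0022,0,0,0,0]]])

```text
time_s: 7.48
eef_pos: [0.6295, -0.1884, 0.2058]
eef_rot: [-0.013, 0.003, 0.97, 0.242]
wrist_force: [0.1, -2.6, 0.9]
opening: 0.216
grasp_force: 59.6
```

Request:
carry_out(plan=[[[0,0.0005,-0.0009,0,0,0,0],[0,0.0005,-0.0009,0,0,0,0],[0,0.0005,-0.0009,0,0,0,0],[0,0.0005,-0.0009,0,0,0,0],[0,0.0005,-0.0009,0,0,0,0]]])

```text
time_s: 7.9
eef_pos: [0.6295, -0.1879, 0.2047]
eef_rot: [-0.013, 0.003, 0.97, 0.242]
wrist_force: [-0.4, -3.3, 2.2]
opening: 0.22
grasp_force: 59.7
```

Request:
carry_out(plan=[[[0,0,0,0,0,0,0],[0,0,0,0,0,0,0],[0,0,0,0,0,0,0],[0,0,0,0,0,0,0],[0,0,0,0,0,0,0]]])

```text
time_s: 8.32
eef_pos: [0.6294, -0.1878, 0.2046]
eef_rot: [-0.013, 0.003, 0.97, 0.242]
wrist_force: [-0.5, -3.8, 2.6]
opening: 0.223
grasp_force: 59.9
```

Request:
carry_out(plan=[[[0.0004,-0.0075,0.0141,0,0,0,0],[0.0008,-0.015,0.0282,0,0,0,0],[0.0012,-0.0226,0.0424,0,0,0,0],[0.0016,-0.0301,0.0565,0,0,0,0],[0.002,-0.0376,0.0706,0,0,0,0]]])

```text
time_s: 8.73
eef_pos: [0.6309, -0.2247, 0.2745]
eef_rot: [-0.015, 0.003, 0.97, 0.243]
wrist_force: [0.5, -0.1, -2.5]
opening: 0.218
grasp_force: 59.6
```

Request:
carry_out(plan=[[[0,0,0,0,0,0,0],[0,0,0,0,0,0,0],[0,0,0,0,0,0,0],[0,0,0,0,0,0,0],[0,0,0,0,0,0,0]]])

```text
time_s: 9.15
eef_pos: [0.631, -0.2244, 0.2737]
eef_rot: [-0.015, 0.003, 0.97, 0.243]
wrist_force: [-0.2, -0.6, -1.5]
opening: 0.216
grasp_force: 59.7
```

Run:
```python
from h import *
ims=[]
for n,(u,v) in(("scene",(200,60)),("top",(310,110))):
    c=camera(n);np.savez(n+"3.npz",P=cloud(c),px=c["pixels"]);ims.append(cv2.resize(c["pixels"][v:v+160,u:u+130],(390,480)))
cv2.imwrite("pics/m2.png",np.hstack(ims)[...,::-1])
```

```text
(no output)
```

View pics/m2.png

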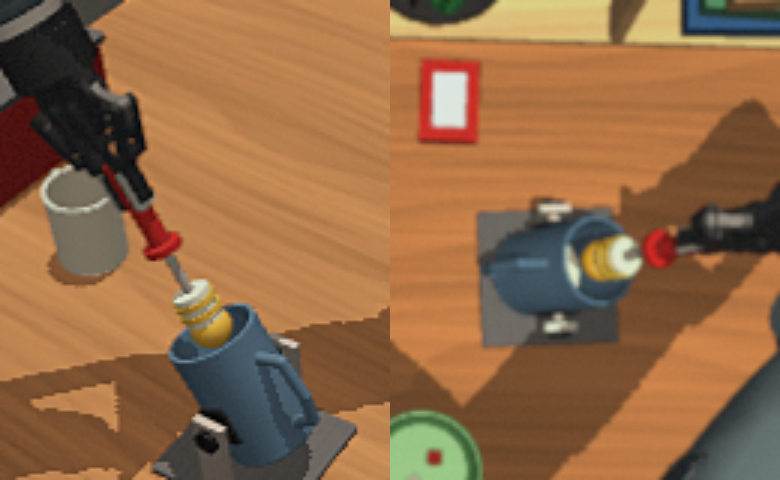

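The head is mostly out and centred in the mouth, at (205,315) left and (605,257) right. The mug has not moved. Now the second press.

Request:
carry_out(plan=[[[-0.0004,0.0085,-0.0159,0,0,0,0],[-0.0009,0.0169,-0.0318,0,0,0,0],[-0.0014,0.0254,-0.0476,0,0,0,0],[-0.0018,0.0329,-0.0618,0,0,0,0],[-0.0018,0.0343,-0.0644,0,0,0,0]]])

```text
time_s: 9.67
eef_pos: [0.6283, -0.1889, 0.2076]
eef_rot: [-0.016, 0.003, 0.97, 0.243]
wrist_force: [0.1, -0.6, -1.7]
opening: 0.221
grasp_force: 59.6
```

Request:
carry_out(plan=[[[-0.0001,0.0011,-0.0021,0,0,0,0],[-0.0002,0.0022,-0.0042,0,0,0,0],[-0.0002,0.0033,-0.0062,0,0,0,0],[-0.0002,0.0033,-0.0062,0,0,0,0],[-0.0002,0.0033,-0.0062,0,0,0,0]]])

```text
time_s: 10.08
eef_pos: [0.6297, -0.1884, 0.2057]
eef_rot: [-0.013, 0.003, 0.97, 0.242]
wrist_force: [-1.6, -1.1, 1.1]
opening: 0.216
grasp_force: 59.8
```

Request:
carry_out(plan=[[[0,0,0,0,0,0,0],[0,0,0,0,0,0,0],[0,0,0,0,0,0,0],[0,0,0,0,0,0,0],[0,0,0,0,0,0,0]]])

```text
time_s: 10.5
eef_pos: [0.6295, -0.1879, 0.2048]
eef_rot: [-0.013, 0.003, 0.97, 0.242]
wrist_force: [-1.5, -0.9, 2.2]
opening: 0.22
grasp_force: 59.8
```

Request:
carry_out(plan=[[[0,0.0004,-0.0007,0,0,0,0],[0,0.0004,-0.0007,0,0,0,0],[0,0.0004,-0.0007,0,0,0,0],[0,0.0004,-0.0007,0,0,0,0],[0,0.0004,-0.0007,0,0,0,0]]])

```text
time_s: 10.92
eef_pos: [0.6295, -0.1875, 0.204]
eef_rot: [-0.013, 0.003, 0.97, 0.242]
wrist_force: [-0.3, -1.6, 3.5]
opening: 0.219
grasp_force: 59.9
```

Request:
carry_out(plan=[[[0,0,0,0,0,0,0],[0,0,0,0,0,0,0],[0,0,0,0,0,0,0],[0,0,0,0,0,0,0],[0,0,0,0,0,0,0]]])

```text
time_s: 11.33
eef_pos: [0.6294, -0.1874, 0.2038]
eef_rot: [-0.014, 0.003, 0.97, 0.242]
wrist_force: [-0.7, -2.9, 3.6]
opening: 0.219
grasp_force: 59.9
```

Request:
carry_out(plan=[[[0.0004,-0.0075,0.0141,0,0,0,0],[0.0008,-0.015,0.0282,0,0,0,0],[0.0012,-0.0226,0.0424,0,0,0,0],[0.0016,-0.0301,0.0565,0,0,0,0],[0.002,-0.0376,0.0706,0,0,0,0]]])

```text
time_s: 11.75
eef_pos: [0.6311, -0.2245, 0.2736]
eef_rot: [-0.015, 0.003, 0.97, 0.243]
wrist_force: [-0.5, 0.3, -2.4]
opening: 0.216
grasp_force: 59.6
```

Request:
carry_out(plan=[[[0,0,0,0,0,0,0],[0,0,0,0,0,0,0],[0,0,0,0,0,0,0],[0,0,0,0,0,0,0],[0,0,0,0,0,0,0]]])

```text
time_s: 12.17
eef_pos: [0.631, -0.224, 0.273]
eef_rot: [-0.015, 0.003, 0.97, 0.243]
wrist_force: [-0.3, -0.4, -1.0]
opening: 0.217
grasp_force: 59.7
```

Request:
carry_out(plan=[[[0.0004,-0.0085,0.0159,0,0,0,0],[0.0009,-0.0169,0.0318,0,0,0,0],[0.0014,-0.0254,0.0476,0,0,0,0],[0.0018,-0.0338,0.0635,0,0,0,0],[0.0022,-0.0423,0.0794,0,0,0,0]]])

```text
time_s: 12.58
eef_pos: [0.6335, -0.267, 0.3539]
eef_rot: [-0.014, 0.003, 0.97, 0.242]
wrist_force: [-0.4, -0.7, -2.4]
opening: 0.221
grasp_force: 59.4
```

Request:
carry_out(plan=[[[-0.012,0.04,0.007,-0.098,-0.005,0,0],[-0.025,0.079,0.017,-0.196,-0.01,0,0],[-0.037,0.119,0.022,-0.293,-0.016,0,0],[-0.05,0.159,0.027,-0.391,-0.021,0,0],[-0.062,0.198,0.027,-0.489,-0.026,0,0]]])

```text
time_s: 13.0
eef_pos: [0.5713, -0.0693, 0.382]
eef_rot: [0.002, 0.003, 1.0, -0.002]
wrist_force: [1.1, 1.7, -2.2]
opening: 0.217
grasp_force: 59.5
```

Request:
carry_out(plan=[[[-0.012,0.039,-0.006,0,0,0,0],[-0.025,0.079,-0.012,0,0,0,0],[-0.037,0.119,-0.018,0,0,0,0],[-0.05,0.158,-0.024,0,0,0,0],[-0.062,0.196,-0.03,0,0,0,0]]])

```text
time_s: 13.42
eef_pos: [0.5083, 0.1276, 0.3502]
eef_rot: [-0.0, 0.003, 1.0, 0.0]
wrist_force: [0.9, 0.0, -2.3]
opening: 0.219
grasp_force: 59.5
```

Request:
carry_out(plan=[[[0,0,0,0,0,0,0],[0,0,0,0,0,0,0],[0,0,0,0,0,0,0],[0,0,0,0,0,0,0],[0,0,0,0,0,0,0]]])

```text
time_s: 13.83
eef_pos: [0.5105, 0.1241, 0.3508]
eef_rot: [-0.0, 0.004, 1.0, -0.0]
wrist_force: [-0.5, -0.8, -1.5]
opening: 0.219
grasp_force: 59.7
```

Run:
```python
from h import *
o=get_obs();print(o["eef_pos"],o["eef_rot"].round(4),o["wrist_force"])
d={n:camera(n) for n in("scene","top")}
c=d["scene"]
P=cloud(c);px=c["pixels"].astype(int);x,y,z=[P[...,i] for i in range(3)];R,G,B=[px[...,i] for i in range(3)]
reg=(x>.42)&(x<.60)&(y>.03)&(y<.22)&(z>.16)
s=reg&(R>90)&(G<60)
for a,b in((.2,.22),(.22,.24),(.24,.26),(.27,.305),(.305,.32),(.33,.35),(.35,.37)):
    k=P[reg&(R>80)&(G<255)&(z>a)&(z<b)&(np.hypot(x-.512,y-.127)<.03)]
    if len(k):print(a,len(k),(k.min(0)+k.max(0)).round(4)/2,k.min(0).round(3),k.max(0).round(3))
q=P[s];print(q.min(0),q.max(0))
```

```text
[0.51051142 0.12408884 0.35081878] [-0.0e+00  3.9e-03  1.0e+00 -1.0e-04] [-0.47909933 -0.78107033 -1.48512393]
0.2 24 [0.51905 0.12845 0.2126 ] [0.506 0.114 0.205] [0.532 0.143 0.22 ]
0.22 89 [0.5185  0.12345 0.2301 ] [0.505 0.104 0.22 ] [0.532 0.143 0.24 ]
0.24 145 [0.5123  0.12415 0.2501 ] [0.493 0.105 0.24 ] [0.531 0.143 0.26 ]
0.27 21 [0.51415 0.12415 0.28225] [0.51  0.119 0.271] [0.519 0.129 0.293]
0.305 102 [0.5113  0.12355 0.31265] [0.493 0.105 0.306] [0.53  0.142 0.319]
0.33 50 [0.5147  0.1252  0.34005] [0.508 0.116 0.33 ] [0.521 0.134 0.35 ]
0.35 58 [0.5196 0.1245 0.3599] [0.517 0.109 0.35 ] [0.522 0.14  0.37 ]
[0.49566347 0.10746197 0.30685155] [0.52956693 0.14109019 0.3974152 ]
```

Request:
carry_out(plan=[[[0,0.0018,-0.035,0,0,0,0],[0,0.0018,-0.07,0,0,0,0],[0,0.0018,-0.105,0,0,0,0],[0,0.0018,-0.135,0,0,0,0],[0,0.0018,-0.152,0,0,0,0]]])

```text
time_s: 14.35
eef_pos: [0.5081, 0.1262, 0.1948]
eef_rot: [-0.003, 0.004, 1.0, -0.0]
wrist_force: [-0.2, -0.0, -2.5]
opening: 0.219
grasp_force: 59.8
```

Request:
carry_out(plan=[[[0,0,0,0,0,0,0],[0,0,0,0,0,0,0],[0,0,0,0,0,0,0],[0,0,0,0,0,0,0],[0,0,0,0,0,0,0]]])

```text
time_s: 14.77
eef_pos: [0.5113, 0.127, 0.2008]
eef_rot: [0.002, 0.003, 1.0, 0.0]
wrist_force: [-0.5, -0.1, -2.5]
opening: 0.215
grasp_force: 59.7
```

Request:
carry_out(plan=[[[0.012,0,0,0,0,0,0],[0.025,0,0,0,0,0,0],[0.037,0,0,0,0,0,0],[0.049,0,0,0,0,0,0],[0.06,0,0,0,0,0,0]]])

```text
time_s: 15.18
eef_pos: [0.5714, 0.1272, 0.2002]
eef_rot: [0.001, 0.003, 1.0, 0.0]
wrist_force: [-0.7, -0.3, -1.9]
opening: 0.216
grasp_force: 59.7
```

Request:
carry_out(plan=[[[0.01,0,0,0,0,0,0],[0.019,0,0,0,0,0,0],[0.0255,0,0,0,0,0,0],[0.0255,0,0,0,0,0,0],[0.0255,0,0,0,0,0,0]]])

```text
time_s: 15.6
eef_pos: [0.5956, 0.1271, 0.199]
eef_rot: [-0.0, 0.003, 1.0, 0.0]
wrist_force: [-0.5, -1.2, -2.8]
opening: 0.216
grasp_force: 59.7
```

Request:
carry_out(plan=[[[0,0,0,0,0,0,0],[0,0,0,0,0,0,0],[0,0,0,0,0,0,0],[0,0,0,0,0,0,0],[0,0,0,0,0,0,0]]])

```text
time_s: 16.02
eef_pos: [0.5954, 0.1272, 0.1989]
eef_rot: [0.0, 0.003, 1.0, 0.0]
wrist_force: [-0.7, -0.4, -2.1]
opening: 0.219
grasp_force: 59.7
```

Request:
carry_out(plan=[[[0.001,-0.001,-0.005,0,0,0,0],[0.001,-0.001,-0.01,0,0,0,0],[0.001,-0.001,-0.014,0,0,0,0],[0.001,-0.001,-0.0165,0,0,0,0],[0.001,-0.001,-0.0165,0,0,0,0]]])

```text
time_s: 16.43
eef_pos: [0.5962, 0.1261, 0.1815]
eef_rot: [-0.001, 0.003, 1.0, -0.0]
wrist_force: [-0.2, -0.0, -2.2]
opening: 0.217
grasp_force: 59.9
```

Request:
carry_out(plan=[[[0,0,-0.0005,0,0,0,0],[0,0,-0.001,0,0,0,0],[0,0,-0.0015,0,0,0,0],[0,0,-0.0015,0,0,0,0],[0,0,-0.0015,0,0,0,0]]])

```text
time_s: 16.85
eef_pos: [0.5966, 0.1262, 0.181]
eef_rot: [0.0, 0.003, 1.0, 0.0]
wrist_force: [0.2, 0.6, 0.2]
opening: 0.217
grasp_force: 59.9
```

Request:
carry_out(plan=[[[0,0,0,0,0,0,0.25],[0,0,0,0,0,0,0.35],[0,0,0,0,0,0,0.5],[0,0,0,0,0,0,0.6],[0,0,0,0,0,0,0.7]]])

```text
time_s: 17.27
eef_pos: [0.5966, 0.1261, 0.181]
eef_rot: [0.0, 0.003, 1.0, 0.0]
wrist_force: [0.4, 0.3, 0.7]
opening: 0.697
grasp_force: 0.0
```

Request:
carry_out(plan=[[[0,0,0,0,0,0,0.8],[0,0,0.005,0,0,0,0.9],[0,0,0.02,0,0,0,1],[0,0,0.04,0,0,0,1],[0,0,0.07,0,0,0,1]]])

```text
time_s: 17.68
eef_pos: [0.595, 0.1261, 0.2492]
eef_rot: [-0.003, 0.003, 1.0, -0.0]
wrist_force: [-0.3, -0.1, 0.6]
opening: 1.002
grasp_force: 0.0
```

Request:
carry_out(plan=[[[0,0,0.03,0,0,0,1],[-0.03,0,0.06,0,0,0,1],[-0.065,0,0.08,0,0,0,1],[-0.1,0,0.1,0,0,0,1],[-0.14,0,0.1,0,0,0,1]]])

```text
time_s: 18.1
eef_pos: [0.4572, 0.1261, 0.3557]
eef_rot: [0.004, 0.003, 1.0, 0.0]
wrist_force: [0.9, -1.4, 1.2]
opening: 1.0
grasp_force: 0.0
```

Run:
```python
from h import *
c=camera("scene");P=cloud(c);px=c["pixels"].astype(int);x,y,z=[P[...,i] for i in range(3)];R,G=px[...,0],px[...,1]
q=P[(x>.55)&(x<.65)&(y>.08)&(y<.17)&(z>.21)&(z<.26)&(R>100)&(G<60)];print(q.min(0).round(4),q.max(0).round(4),q.mean(0).round(4))
cv2.imwrite("pics/f.png",cv2.resize(c["pixels"][120:290,230:410],(720,600),interpolation=2)[:600,:,::-1])
```

```text
[0.5877 0.1199 0.2211] [0.6066 0.135  0.2284] [0.5971 0.1264 0.2257]
```

View pics/f.png

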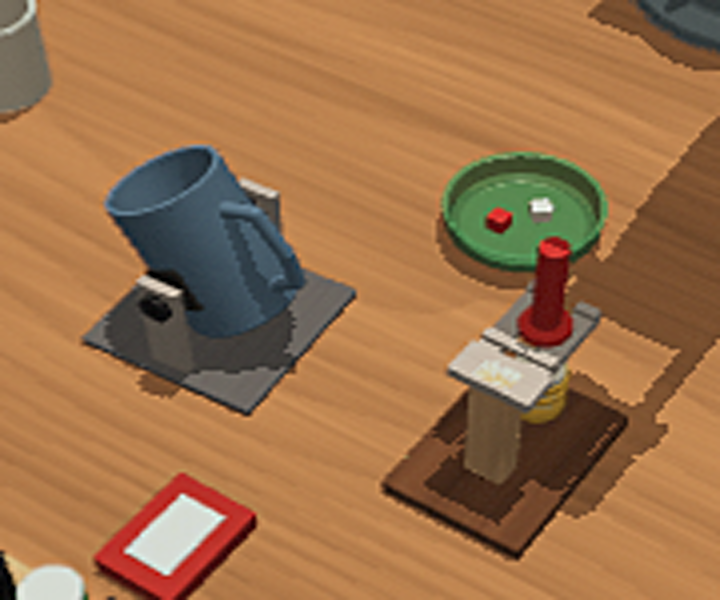

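The brush hangs upright in the fork, with its collar at (545,325) between the lips and its top at z = 0.2257, the same as at the start. The mug, dish and card box are where they were.

Request:
carry_out(plan=[[[0,0,0,0,0,0,1],[0,0,0,0,0,0,1],[0,0,0,0,0,0,1],[0,0,0,0,0,0,1],[0,0,0,0,0,0,1]]])

```text
time_s: 18.57
eef_pos: [0.4573, 0.126, 0.3503]
eef_rot: [-0.001, 0.003, 1.0, 0.0]
wrist_force: [0.9, -0.1, -0.4]
opening: 1.0
grasp_force: 0.0
```

```bash
python3 -c "
from bench import hand_in;print(hand_in())"
```

```text
the job is handed in; nothing more can be done
None
```

I brushed out the mug with two presses of about 5–6 N on its bottom, drawing more than half of the head out after each; the brush hangs upright in its fork again, released, and the job was handed in at about 18.6 s.

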